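# Clamp two staining boxes on the shaker

### The arm

A 6-joint arm with a two-finger parallel gripper is mounted at the origin on the work surface. World frame = base frame: x ahead of the robot, y to its left, z up, the work surface at z = 0. Lengths are in mm, angles in rad, forces in N, time in s.
With the tool pointing down it reaches from about 350 to 875 mm from the base axis. Payload 4.2 kg.
Tool frame: the origin (TCP) lies between the finger pads; the fingertips stand 25 mm ahead of it and the grasp point (between the pads) lies 6 mm ahead of it; z points along the fingers, y is the line along which they close (so a half turn about z gives the same grasp; the last joint's range is limited). The gripper opens to 85 mm and grips with 20 to 120 N. Pads are 22 mm wide; open, the fingers measure 114 mm over their backs; the gripper's body (76 mm by 85 mm) begins 54 mm behind the grasp point. The pads swing forward as they close: fully open they stand 13 mm farther back than shut.
Start: joints at [-0.963, 0.385, 0.008, 0, -1.194, -0.259], TCP at [213.621, -587.338, 256.312] pointing down, gripper open.
Joint ranges: [-3.14, 3.14], [-1.21, 2.06], [-1.07, 1.41], [-3.16, 2.05], [-2.99, -0.16], [-3.1, 3.1]. Speed limits (rad/s): [2.79, 2.79, 3.14, 3.14, 3.14, 3.14].

### API

Orientations are given as a unit quaternion [x, y, z, w].
In Python, from bench import read_state, get_image, job_done gives the robot as it stands.
- The arm moves only by the tool play_rows, never from a script. Its argument "series" is a list of rows, each a list of 6 numbers: the shift along the world's x, y, z in mm, then the turn, a rotation vector about the world's x, y, z in units of 6 degrees (1.0 is 6 degrees). A call has 1 to 20 rows; each row shifts and turns the commanded pose from where the row before left it; what a row does not reach is not made up. A row lasts 1/12 s, in which the tool goes at most 41.7 mm and 7.16 degrees, less where a joint would pass 70% of its speed; a pose out of reach is approached as far as the arm can. A call is refused whole if a number of a shift passes 41.7 or a number of a turn 1, either way. A call with a gripper value outside its range is refused whole. "gripper" is the opening, from 0 (shut) to 1 (fully open), set as the call begins (left out, the last holds). The fingers move at their own pace and stop on an object; the grip force is fixed at half the most. Time passes only in rows, so rows that do not move let the fingers close. It gives the time, the measured TCP pose, the force, the opening and the grip force at its end, in the units of the state.
- read_state(): the state, without advancing time (a new reading comes with each control period).
- get_image(name): name is "scene" or "top"; returns a dict with "image" (420x560x3 uint8, red, green, blue), "fx", "fy", "cx", "cy" (pixels), "eye" and "rotation" of the camera in the world. Camera axes: x right, y down, z forward; pixel columns grow to the right and rows downward; lengths in mm; the calibration is good to about 2 mm. A picture is of the moment at which its call begins. There is no depth.
- job_done(): hands the job in; it is judged then, once.
The state is a dict: "clock": time; "joints": joint angles; "joint_vel": joint speeds; "joint_efforts": joint torques, N m; "position": TCP position; "ee_rot": TCP orientation; "contact_force": force on the tool from outside, world axes, zero at the start; "wrist_torque": the same for the moment, N m; "gripper_width": finger opening in mm; "grasp_force": force on a finger pad.
Only numpy, scipy, OpenCV 4.12 (cv2) and the standard library are available. Lean on these libraries where they do the work, as an engineer would, in place of code of your own. Each camera call takes 0.05 s, during which the arm holds its last target. There are 200 camera calls.

### The job

Get the shaker ready to run: push the orange-lidded box sideways until it stands square and touching the green-lidded box, and push the red clamp bar up until both boxes are held snug, with no gap, between it and the black bar at the far side. Only push with the fingers: do not lift or tip the boxes, leave the green box in its corner and do not disturb the things on the bench beside the shaker.

Things in the scene. Friction and masses are not known exactly. Their poses are not given: they have to be found in the camera images.
- shaker: White bench orbital shaker, fixed to the bench. Origin: centre of its underside. Own x points from its front panel (facing the robot) to its far side, y left, z up. Platform 320 x 320 mm, flat blue-grey mat at z = 0.115 m. Along both sides (y = -0.150 and +0.150) rails 14 mm wide, tops 22 mm above the mat; the mat between them is 286 mm wide.
- far_bar (a point): Middle of the axis of the fixed black bar across the far side: round, 16 mm diameter, 288 mm long along the shaker's y, axis 30 mm above the mat, at x = +0.115 m in the shaker frame. The boxes stand against its near face.
- clamp_mid (a point): Middle of the axis of the sliding red clamp bar across the near side: round, 16 mm diameter, 288 mm long along the shaker's y, axis 30 mm above the mat (22 mm free below it), carried at both ends by black shoes (32 mm long, tops 45 mm above the mat) on the rails. Axes as the shaker's.
- clamp_bar (a joint): Slide of the red clamp bar in m, growing towards the far bar: its axis is at x = -0.140 + value in the shaker frame; travel 0 to 0.22. It slides under a push of about 5 N anywhere along the bar and stays by friction where it is left. With both boxes against the far bar it meets them at a value of 0.149.
- orange_box: Staining box with white body and orange lid, 90 x 90 mm, 50 mm high, 0.2 to 0.45 kg, loose on the mat right of the green box, turned up to 0.22 rad and short of the far bar. Origin: centre of its underside; axes along its sides. Its place is beside the green box (centres 90 mm apart along the shaker's y), against the far bar.
- green_box: The same box with a green lid, already in its place in the far left corner of the platform: against the far bar and against the left rail; loose. Origin: centre of its underside, at about x = +0.062, y = +0.098 m in the shaker frame.
- reagent_bottle: Bystander: brown bottle with blue cap, 66 mm diameter, 160 mm high, standing on the bench left of the shaker. Origin: centre of its underside.
- slide_boxes: Bystander: white slide box on a green one, about 85 x 65 mm, 50 mm high, on the bench left of the shaker. Origin: centre of the underside.
- tube_rack: Bystander: white rack 110 x 40 mm with capped blood tubes, 98 mm high, on the bench right of the shaker. Origin: centre of the underside.
Things that resemble listed ones, but are neither listed nor needed, are in the scene too. There is more than one size of the orange_box; the job needs the middle-sized. Of the things shaped like the green_box, the green one is meant.

How it is judged:
By the outcome, as a careful person would: the job done as asked, in the order asked, and still so for the second after the job is handed in, with the robot touching nothing.
It also fails if it takes over 58 s, if anything falls off the work surface, if the arm or the gripper's body presses on something with over 40 N, if the wrist force passes 120 N, or if a joint passes its speed limit or range.

## Working session

There is one attempt and no reset: what is moved stays moved. The work goes in short steps, Python scripts to look and compute and a tool call to move; the robot and the scene stay as the last step left them, time stands still between calls to the robot, and variables do not carry over. Pictures are saved under pics/ and viewed, at most 10 in all, crops included, and the job is handed in when it is done.

Besides the shell and the picture viewer there is one more tool, called after "Request:" as name(argument=value, ...), one argument or row to a line, values as JSON. play_rows: Moves the arm, as the interface text tells. Its arguments: {"type":"object","properties":{"series":{"type":"array","items":{"type":"array","items":{"type":"number"}}},"gripper":{"type":"number"}},"required":["series"]}

```bash
mkdir -p pics
cat > h.py <<'E'
import numpy as np, cv2
from bench import read_state, get_image, job_done
def snap(n,f):
    d=get_image(n); cv2.imwrite('pics/'+f,d['image'][:,:,::-1]); return d
def ray(d,u,v):
    c=np.array([(u-d['cx'])/d['fx'],(v-d['cy'])/d['fy'],1.]); return np.array(d['eye']),np.array(d['rotation'])@c
def onz(d,u,v,z):
    e,r=ray(d,u,v); return e+r*(z-e[2])/r[2]
def proj(d,p):
    c=np.array(d['rotation']).T@(np.array(p,float)-np.array(d['eye'])); return d['fx']*c[0]/c[2]+d['cx'],d['fy']*c[1]/c[2]+d['cy']
E
python3 - <<'E'
from h import *
import pickle
for n in('top','scene'):
    d=snap(n,n+'0.png'); pickle.dump(d,open(n+'0.pkl','wb')); print(n,d['fx'],d['cx'],d['cy'],d['eye'],np.round(d['rotation'],4).tolist())
s=read_state();print(s)
a=cv2.imread('pics/top0.png');cv2.imwrite('pics/t0.png',cv2.resize(a,(800,600),interpolation=cv2.INTER_CUBIC))
E
```

```text
top 540.4414140212424 276.64440037471286 198.69914517912096 [ 401.49980082   40.89493595 1382.01313717] [0.7119, -0.7003, 0.0351, -0.0399]
scene 469.6598186782246 282.8550932676431 207.9780804678 [1228.3581662  -269.93302512  900.58752772] [0.7814, 0.5057, -0.195, -0.3093]
{'clock': 0.1, 'joints': array([-9.63378078e-01,  3.85467664e-01,  6.75272391e-03, -4.22387409e-04,
       -1.19397254e+00, -2.58563326e-01]), 'joint_vel': array([ 0.00038346, -0.00263373,  0.0026228 ,  0.00110631,  0.0005459 ,
        0.00204831]), 'joint_efforts': array([ 2.27269520e-04, -3.93320346e+01,  1.88930190e+01,  4.19795126e+00,
       -2.58536878e-03,  2.13551566e-06]), 'position': array([ 213.47309832, -586.91399858,  255.33620159]), 'ee_rot': array([-1.73467517e-01,  9.84839118e-01,  9.40680076e-04, -2.18565525e-04]), 'contact_force': array([ 0.63106966, -0.37256349,  0.00855374]), 'wrist_torque': array([-0.01967771,  0.00395828,  0.04623909]), 'grasp_force': 0.0, 'gripper_width': 85.39569951331644}
```

View pics/t0.png

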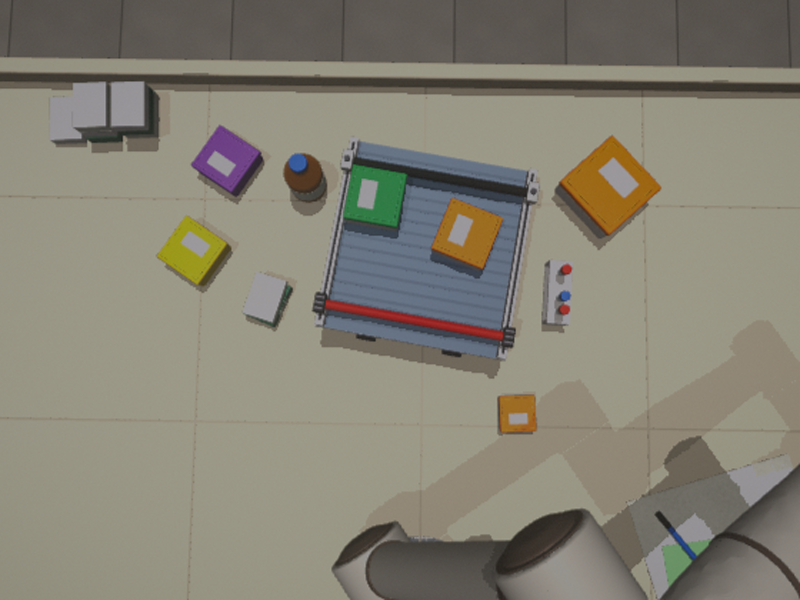

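View pics/scene0.png

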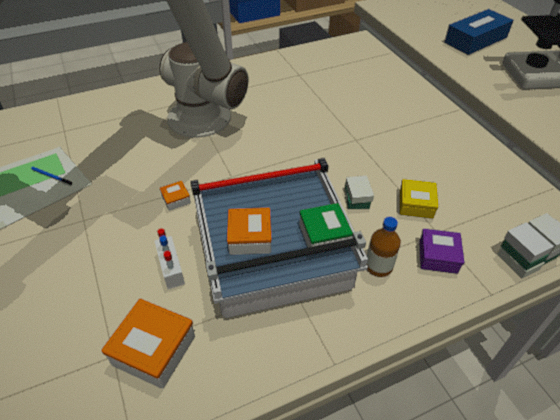

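```bash
sed -i '1a from scipy.spatial.transform import Rotation as R' h.py; sed -i "s/np.array(d\['rotation'\])/R.from_quat(d['rotation']).as_matrix()/g" h.py
cat >> h.py <<'E'
def mask(d,name):
    h=cv2.cvtColor(d['image'],cv2.COLOR_RGB2HSV); H,S,V=cv2.split(h)
    m={'orange':(H>8)&(H<22)&(S>180),'green':(H>50)&(H<80)&(S>150),'red':((H<5)|(H>175))&(S>160)}[name]&(V>60)
    n,l,st,c=cv2.connectedComponentsWithStats(m.astype(np.uint8))
    return n,l,st,c
def rect(d,l,i,z):
    cs,_=cv2.findContours((l==i).astype(np.uint8),cv2.RETR_EXTERNAL,cv2.CHAIN_APPROX_NONE)
    p=max(cs,key=len).reshape(-1,2)
    w=np.array([onz(d,u,v,z)[:2] for u,v in p],np.float32)
    return cv2.minAreaRect(w)
def measure(d):
    for nm,z in(('orange',165),('green',165),('red',149)):
        n,l,st,c=mask(d,nm)
        for i in range(1,n):
            if st[i,4]>150: print(nm,np.round(c[i]),st[i,4],[np.round(x,1) for x in rect(d,l,i,z)])
E
python3 - <<'E'
from h import *
import pickle
d=pickle.load(open('top0.pkl','rb')); measure(d)
im=d['image'][90:255,215:385,::-1]; cv2.imwrite('pics/c0.png',cv2.resize(im,None,fx=3.6,fy=3.6,interpolation=cv2.INTER_CUBIC))
E
```

```text
orange [426. 131.] 2060 [array([ 696.5, -291.4]), array([114.8, 116.4]), np.float64(42.5)]
orange [328. 164.] 1173 [array([614.1, -62.4]), array([87.1, 87.6]), np.float64(68.7)]
orange [362. 288.] 463 [array([ 332.2, -142.7]), array([52.7, 53.6]), np.float64(1.0)]
green [265. 136.] 1009 [array([673.8,  86.1]), array([87.7, 88. ]), np.float64(80.6)]
red [290. 224.] 715 [array([475.9,  20.6]), array([287.2,  13.2]), np.float64(80.6)]
```

View pics/c0.png

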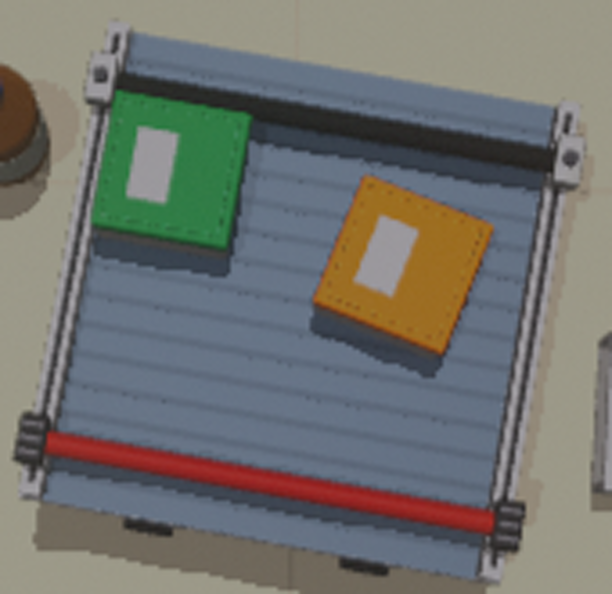

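The orange candidates in the top image are (426,131), about 115 mm; (328,164), about 88 mm; and (362,288), about 53 mm. The middle-sized one is (328,164), standing on the mat, and the crop confirms it. The green box is at (265,136).

The shaker yaw is -9.4° and its origin is about (597, 0). The orange box is at (27, -58) in the shaker frame, turned -12°. I'll push it from the right with two spread fingers.

Request:
play_rows(
  series=[
    [19.6,22.6,0,0,0,0.5],
    [19.6,22.6,0,0,0,0.5],
    [19.6,22.6,0,0,0,0.5],
    [19.6,22.6,0,0,0,0.5],
    [19.6,22.6,0,0,0,0.5],
    [19.6,22.6,0,0,0,0.5],
    [19.6,22.6,0,0,0,0.5],
    [19.6,22.6,0,0,0,0.5],
    [19.6,22.6,0,0,0,0.5],
    [19.6,22.6,0,0,0,0.5],
    [19.6,22.6,0,0,0,0.5],
    [19.6,22.6,0,0,0,0.5],
    [19.6,22.6,0,0,0,0.5],
    [19.6,22.6,0,0,0,0.5],
    [19.6,22.6,0,0,0,0.5],
    [19.6,22.6,0,0,0,0.5],
    [19.6,22.6,0,0,0,0.5],
    [19.6,22.6,0,0,0,0.6],
    [19.6,22.6,0,0,0,0.5],
    [0,0,0,0,0,0.5],
  ],
  gripper=0.59,
)

```text
clock: 1.77
position: [588.8, -154.5, 255.2]
ee_rot: [-0.649, 0.761, 0.0, 0.0]
contact_force: [-0.1, 0.1, 0.0]
gripper_width: 50.6
grasp_force: 0.0
```

Request:
play_rows(
  series=[
    [8,10,0,0,0,-0.05],
    [8,10,0,0,0,0],
    [0,0,-22,0,0,0],
    [0,0,-22,0,0,0],
    [0,0,-22,0,0,0],
    [0,0,-12,0,0,0],
    [0,0,-6,0,0,0],
    [0,0,-5,0,0,0],
    [0,0,0,0,0,0],
  ],
)

```text
clock: 2.52
position: [602.0, -138.0, 166.8]
ee_rot: [-0.644, 0.765, 0.0, -0.0]
contact_force: [-0.7, 0.2, 0.9]
gripper_width: 50.5
grasp_force: 0.0
```

Run:
```python
from h import *
d=snap('scene','s1.png')
cv2.imwrite('pics/s1c.png',cv2.resize(d['image'][130:330,150:400,::-1],None,fx=3,fy=3,interpolation=cv2.INTER_CUBIC))
```

```text
(no output)
```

View pics/s1c.png

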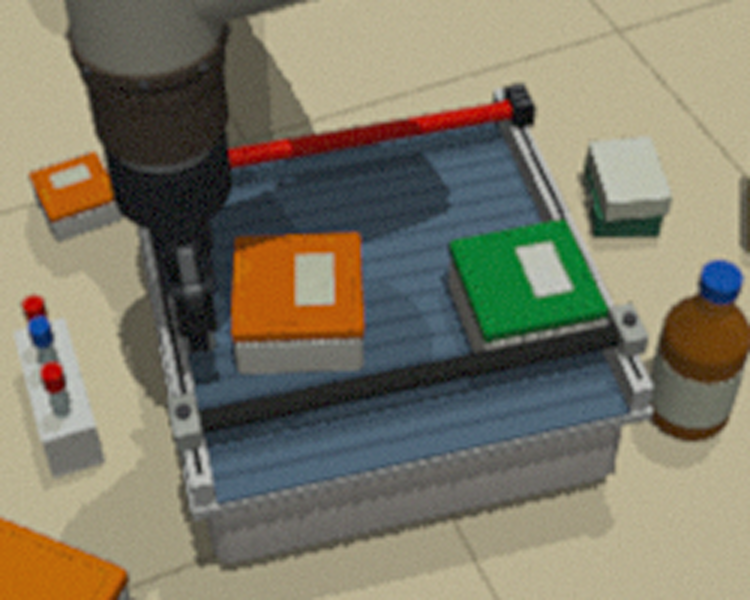

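Request:
play_rows(
  series=[
    [0.8,4.9,0,0,0,0],
    [0.8,4.9,-4,0,0,0],
    [0.8,4.9,-4,0,0,0],
    [0.7,3.9,-2,0,0,0],
    [0.7,3.9,0,0,0,0],
    [0.7,3.9,0,0,0,0],
    [0.7,3.9,0,0,0,0],
    [0.7,3.9,0,0,0,0],
    [0.7,3.9,0,0,0,0],
    [0.7,3.9,0,0,0,0],
    [0.7,3.9,0,0,0,0],
    [0.7,3.9,0,0,0,0],
    [0.7,3.9,0,0,0,0],
    [0.7,3.9,0,0,0,0],
    [0.7,3.9,0,0,0,0],
    [0.7,3.9,0,0,0,0],
    [0.7,3.9,0,0,0,0],
    [0,0,0,0,0,0],
    [0,0,0,0,0,0],
  ],
)

```text
clock: 4.15
position: [614.3, -67.7, 156.9]
ee_rot: [-0.645, 0.764, 0.0, 0.0]
contact_force: [-0.2, 0.1, -0.8]
gripper_width: 50.4
grasp_force: 0.0
```

Run:
```python
from h import *
d=snap('top','t2.png'); measure(d)
cv2.imwrite('pics/t2c.png',cv2.resize(d['image'][90:255,215:385,::-1],None,fx=3.6,fy=3.6,interpolation=cv2.INTER_CUBIC))
```

```text
orange [426. 131.] 2055 [array([ 696.4, -291.4]), array([114.6, 116.3]), np.float64(42.5)]
orange [304. 174.] 460 [array([588.3,  -4.2]), array([41.4, 86.5]), np.float64(0.9)]
orange [362. 288.] 459 [array([ 332.2, -142.7]), array([52.7, 53.6]), np.float64(1.0)]
red [320. 229.] 366 [array([464.6, -49.4]), array([145.3,  13.9]), np.float64(80.5)]
```

View pics/t2c.png

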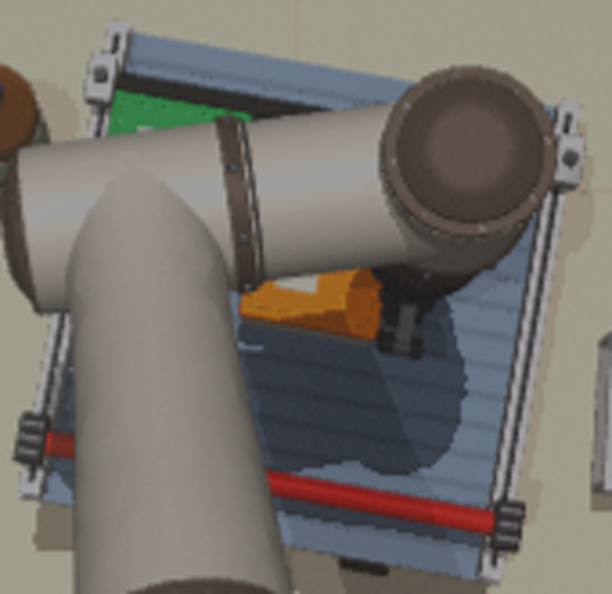

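Request:
play_rows(
  series=[
    [0.5,3,0,0,0,0],
    [0.5,3,0,0,0,0],
    [0.5,3,0,0,0,0],
    [0.4,2,0,0,0,0],
    [0,0,0,0,0,0],
    [0,0,0,0,0,0],
  ],
)

```text
clock: 4.7
position: [616.4, -57.2, 157.4]
ee_rot: [-0.645, 0.764, -0.0, 0.0]
contact_force: [-0.2, 0.3, 1.0]
gripper_width: 50.4
grasp_force: 0.0
```

```bash
cat >> h.py <<'E'
O=np.array([596.6,-0.5]); EX=np.array([.9866,-.1633]); EY=np.array([.1633,.9866])
def sh(p): q=np.array(p)[:2]-O; return np.round([q@EX,q@EY],1)
def lids(d,names=('orange','green'),z=165):
    for nm in names:
        n,l,st,c=mask(d,nm)
        for i in range(1,n):
            if st[i,4]>150:
                r=rect(d,l,i,z); s=sh(r[0])
                if abs(s[0])<150 and abs(s[1])<150: print(nm,s,np.round(r[1],1),round((r[2]+9.4+45)%90-45,1),'corners',[sh(p).tolist() for p in cv2.boxPoints(r)])
E
python3 - <<'E'
from h import *
d=snap('scene','s3.png'); lids(d); lids(d,('red',),149)
cv2.imwrite('pics/s3c.png',cv2.resize(d['image'][130:330,150:400,::-1],None,fx=3,fy=3,interpolation=cv2.INTER_CUBIC))
E
```

```text
orange [29.7  3. ] [89.6 94.4] -0.0 corners [[-17.5, -41.8], [76.9, -41.8], [76.9, 47.8], [-17.4, 47.9]]
green [69.4 94.4] [87.8 93.4] -0.3 corners [[22.5, 50.7], [115.9, 50.3], [116.3, 138.1], [22.9, 138.5]]
red [-115.7   81.8] [128.   20.7] 0.2 corners [[-125.8, 17.8], [-105.1, 17.8], [-105.7, 145.8], [-126.3, 145.7]]
red [-115.7 -108.2] [72.9 19.6] 0.1 corners [[-125.5, -144.7], [-105.9, -144.6], [-106.0, -71.7], [-125.6, -71.8]]
```

View pics/s3c.png

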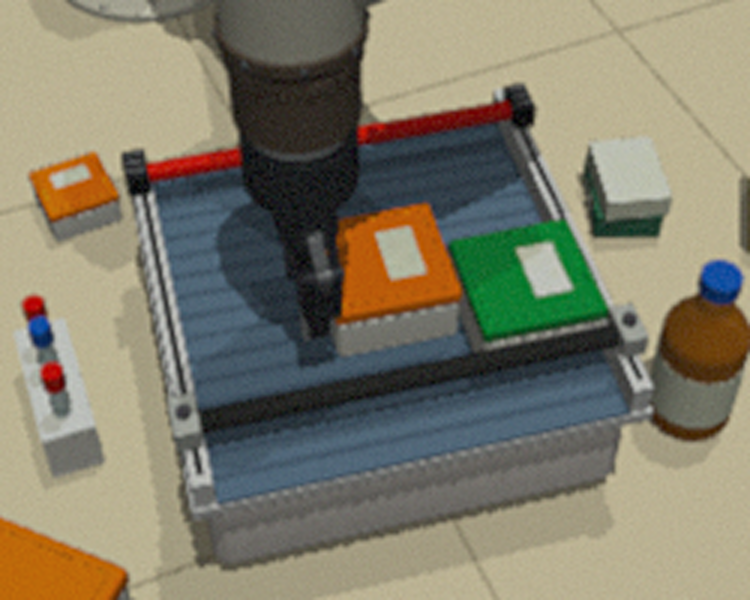

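The box now stands square, with about 3–4 mm left to the green box (crop px ~455,265). I'll creep in while watching the force.

Request:
play_rows(
  series=[
    [0.2,1,0,0,0,0],
    [0.2,1,0,0,0,0],
    [0.2,1,0,0,0,0],
    [0,0,0,0,0,0],
    [0,0,0,0,0,0],
  ],
)

```text
clock: 5.17
position: [616.7, -54.8, 157.5]
ee_rot: [-0.645, 0.764, -0.0, -0.0]
contact_force: [-0.5, -2.5, 0.4]
gripper_width: 50.5
grasp_force: 1.1
```

Request:
play_rows(
  series=[
    [0.1,0.7,0,0,0,0],
    [0.1,0.7,0,0,0,0],
    [0,0,0,0,0,0],
    [0,0,0,0,0,0],
  ],
)

```text
clock: 5.5
position: [616.8, -53.6, 157.5]
ee_rot: [-0.645, 0.764, -0.0, -0.0]
contact_force: [-0.8, -3.9, 0.7]
gripper_width: 50.5
grasp_force: 2.2
```

Request:
play_rows(
  series=[
    [0.2,1,0,0,0,0],
    [0.1,0.5,0,0,0,0],
    [0,0,0,0,0,0],
    [0,0,0,0,0,0],
  ],
)

```text
clock: 5.83
position: [616.8, -53.1, 157.5]
ee_rot: [-0.644, 0.765, -0.0, -0.001]
contact_force: [-0.8, -7.7, 0.5]
gripper_width: 50.3
grasp_force: 4.0
```

Run:
```python
from h import *
d=snap('scene','s4.png'); lids(d)
```

```text
orange [29.6  7.5] [88.8 94.2] -0.5 corners [[-17.9, -36.5], [76.3, -37.3], [77.0, 51.5], [-17.2, 52.3]]
green [69.3 95. ] [88.  92.3] -0.4 corners [[22.8, 51.3], [115.1, 50.6], [115.8, 138.6], [23.5, 139.3]]
```

Request:
play_rows(
  series=[
    [-0.5,-3,0,0,0,0],
    [-1.5,-9,0,0,0,0],
    [-1.5,-9,0,0,0,0],
    [0,0,12,0,0,0],
    [0,0,20,0,0,0],
    [0,0,20,0,0,0],
    [0,0,8,0,0,0],
    [0,0,0,0,0,0],
  ],
)

```text
clock: 6.55
position: [614.9, -72.8, 219.7]
ee_rot: [-0.645, 0.764, -0.001, 0.002]
contact_force: [0.1, 0.7, 1.1]
gripper_width: 50.5
grasp_force: 0.0
```

Request:
play_rows(
  series=[
    [-14.6,10.4,0,0,0,0],
    [-14.6,10.4,0,0,0,0],
    [-14.6,10.4,0,0,0,0],
    [-14.6,10.4,0,0,0,0],
    [-14.6,10.4,0,0,0,0],
    [-14.6,10.4,0,0,0,0],
    [-14.6,10.4,0,0,0,0],
    [-14.6,10.4,0,0,0,0],
    [-14.6,10.4,0,0,0,0],
    [-14.6,10.4,0,0,0,0],
    [-14.6,10.4,0,0,0,0],
    [-14.6,10.4,0,0,0,0],
    [0,0,0,0,0,0],
    [0,0,0,0,0,0],
  ],
  gripper=0,
)

```text
clock: 7.72
position: [437.7, 52.2, 216.6]
ee_rot: [-0.645, 0.764, 0.0, -0.0]
contact_force: [0.8, -0.8, 0.1]
gripper_width: 0.3
grasp_force: 0.0
```

Run:
```python
from h import *
s=read_state(); print(s['position'],sh(s['position']),R.from_quat(s['ee_rot']).as_matrix()[:,1],s['gripper_width'])
d=snap('top','t5.png'); lids(d); lids(d,('red',),149)
```

```text
[437.73528245  52.19088127 216.62112947] [-165.3   26. ] [-0.98589616  0.16735498  0.00103491] 0.2508814448400077
orange [20.8  9.5] [88.6 87.3] -0.5 corners [[-23.2, -34.5], [64.1, -35.3], [64.9, 53.4], [-22.4, 54.2]]
green [62.3 98.7] [87.6 87.5] -0.2 corners [[18.3, 55.1], [105.8, 54.7], [106.2, 142.3], [18.7, 142.7]]
red [-122.8  -80.3] [124.2  13. ] 0.1 corners [[-129.1, -142.5], [-116.1, -142.4], [-116.4, -18.2], [-129.4, -18.3]]
```

Request:
play_rows(
  series=[
    [0,0,-15,0,0,0],
    [0,0,-18,0,0,0],
    [0,0,-15,0,0,0],
    [0,0,-10,0,0,0],
    [0,0,0,0,0,0],
    [0,0,0,0,0,0],
  ],
)

```text
clock: 8.27
position: [438.9, 51.6, 158.7]
ee_rot: [-0.644, 0.765, 0.0, -0.001]
contact_force: [0.1, 0.4, 0.4]
gripper_width: 0.0
grasp_force: 0.0
```

Request:
play_rows(
  series=[
    [3.9,-0.7,0,0,0,0],
    [3.9,-0.7,0,0,0,0],
    [3.9,-0.7,0,0,0,0],
    [3.9,-0.7,0,0,0,0],
    [3.9,-0.7,0,0,0,0],
    [3.9,-0.7,0,0,0,0],
    [3.9,-0.7,0,0,0,0],
    [0,0,0,0,0,0],
  ],
)

```text
clock: 8.93
position: [466.2, 47.2, 159.4]
ee_rot: [-0.645, 0.764, 0.0, -0.0]
contact_force: [-2.8, 0.6, 1.5]
gripper_width: -0.2
grasp_force: 1.0
```

Request:
play_rows(
  series=[
    [4.9,-0.8,0,0,0,0],
    [4.9,-0.8,0,0,0,0],
    [4.9,-0.8,0,0,0,0],
    [4.9,-0.8,0,0,0,0],
    [4.9,-0.8,0,0,0,0],
    [4.9,-0.8,0,0,0,0],
    [4.9,-0.8,0,0,0,0],
    [4.9,-0.8,0,0,0,0],
    [4.9,-0.8,0,0,0,0],
    [4.9,-0.8,0,0,0,0],
    [4.9,-0.8,0,0,0,0],
    [4.9,-0.8,0,0,0,0],
    [4.9,-0.8,0,0,0,0],
    [4.9,-0.8,0,0,0,0],
    [4.9,-0.8,0,0,0,0],
    [0,0,0,0,0,0],
    [0,0,0,0,0,0],
  ],
)

```text
clock: 10.35
position: [540.5, 35.3, 159.1]
ee_rot: [-0.645, 0.764, -0.001, 0.001]
contact_force: [-0.7, 0.0, -1.6]
gripper_width: 0.3
grasp_force: 0.2
```

Run:
```python
from h import *
s=read_state(); print(s['position'],sh(s['position']),s['contact_force'])
d=snap('scene','s6.png'); lids(d); lids(d,('red',),149)
cv2.imwrite('pics/s6c.png',cv2.resize(d['image'][130:330,150:400,::-1],None,fx=3,fy=3,interpolation=cv2.INTER_CUBIC))
```

```text
[540.50319199  35.27744517 159.11253238] [-61.2  26.1] [-0.71084479  0.00726147 -1.60915087]
orange [29.2  6.6] [90.5 95.5] -0.4 corners [[-18.9, -38.3], [76.7, -39.0], [77.3, 51.5], [-18.2, 52.2]]
green [69.2 94.9] [88.1 92.5] -0.4 corners [[22.7, 51.2], [115.1, 50.5], [115.8, 138.6], [23.3, 139.3]]
red [-35.6   0.2] [291.2  20.5] -0.0 corners [[-45.8, -145.4], [-25.3, -145.4], [-25.3, 145.8], [-45.8, 145.8]]
```

View pics/s6c.png

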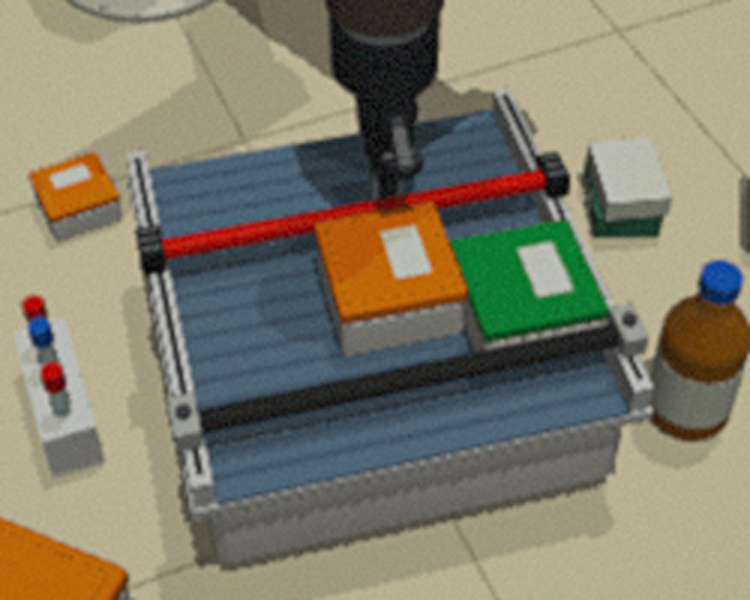

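The bar is level and just short of the orange box (crop px ~390,205), and the boxes are side by side. Next I push on slowly, stopping short of the end to check.

Request:
play_rows(
  series=[
    [2.5,-0.4,0,0,0,0],
    [2.5,-0.4,0,0,0,0],
    [2.5,-0.4,0,0,0,0],
    [2.5,-0.4,0,0,0,0],
    [2.5,-0.4,0,0,0,0],
    [2.5,-0.4,0,0,0,0],
    [2.5,-0.4,0,0,0,0],
    [2.5,-0.4,0,0,0,0],
    [2.5,-0.4,0,0,0,0],
    [2.5,-0.4,0,0,0,0],
    [2.5,-0.4,0,0,0,0],
    [2.5,-0.4,0,0,0,0],
    [2.5,-0.4,0,0,0,0],
    [2.5,-0.4,0,0,0,0],
    [2.5,-0.4,0,0,0,0],
    [2.5,-0.4,0,0,0,0],
    [0,0,0,0,0,0],
    [0,0,0,0,0,0],
  ],
)

```text
clock: 11.9
position: [578.8, 29.0, 159.2]
ee_rot: [-0.645, 0.764, 0.001, -0.001]
contact_force: [-5.1, 2.4, 2.2]
gripper_width: -0.4
grasp_force: 3.0
```

Run:
```python
from h import *
s=read_state(); print(s['position'],sh(s['position']),s['contact_force'])
d=snap('scene','s7.png'); lids(d); lids(d,('red',),149)
cv2.imwrite('pics/s7c.png',cv2.resize(d['image'][130:330,150:400,::-1],None,fx=3,fy=3,interpolation=cv2.INTER_CUBIC))
```

```text
[578.82344681  28.95278927 159.18594534] [-22.3  26.2] [-5.13755817  2.37567428  2.15234302]
orange [57.2  7.6] [92.3 95.5] 0.4 corners [[9.7, -38.9], [105.2, -38.3], [104.6, 54.0], [9.1, 53.4]]
green [70.1 96.4] [87.2 93.9] -1.6 corners [[22.0, 54.1], [115.9, 51.5], [118.3, 138.7], [24.4, 141.2]]
red [1.000e-01 1.019e+02] [89.  12.2] 0.7 corners [[-5.4, 57.3], [6.8, 57.4], [5.7, 146.4], [-6.5, 146.3]]
red [  3.4 -88.7] [112.9  18.7] -0.0 corners [[-6.0, -145.1], [12.7, -145.2], [12.7, -32.2], [-5.9, -32.2]]
```

View pics/s7c.png

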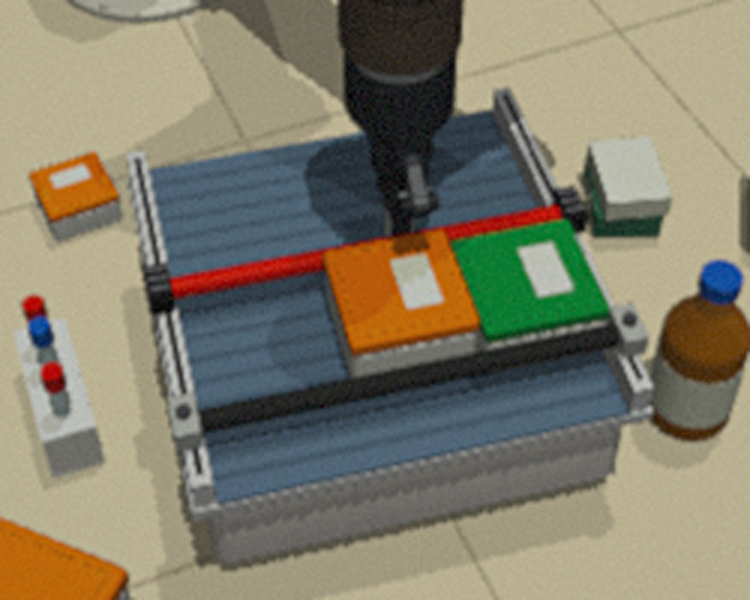

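The boxes are still together and the orange box is about 12 mm from the black bar (crop px ~420,360). I'll continue slowly.

Request:
play_rows(
  series=[
    [2,-0.3,0,0,0,0],
    [2,-0.3,0,0,0,0],
    [2,-0.3,0,0,0,0],
    [1,-0.2,0,0,0,0],
    [1,-0.2,0,0,0,0],
    [1,-0.2,0,0,0,0],
    [0,0,0,0,0,0],
    [0,0,0,0,0,0],
  ],
)

```text
clock: 12.62
position: [587.6, 27.5, 159.2]
ee_rot: [-0.645, 0.764, 0.001, -0.001]
contact_force: [-5.5, 2.7, 2.8]
gripper_width: -0.0
grasp_force: 3.2
```

Run:
```python
from h import *
s=read_state(); print(s['position'],sh(s['position']),s['contact_force'])
d=snap('scene','s8.png'); lids(d); lids(d,('red',),149)
```

```text
[587.60678855  27.47985086 159.18083661] [-13.4  26.1] [-5.51738351  2.67159533  2.84525906]
orange [66.2  7.1] [92.  95.3] -0.4 corners [[18.1, -38.5], [113.5, -39.2], [114.2, 52.8], [18.8, 53.5]]
green [70.2 97.2] [88.8 93. ] -0.8 corners [[23.1, 53.5], [116.0, 52.1], [117.4, 140.9], [24.4, 142.3]]
red [ 12.4 -90.8] [107.9  18.7] 0.4 corners [[3.5, -144.8], [22.2, -144.7], [21.4, -36.8], [2.7, -36.9]]
```

The spacing may have opened by about 1 mm. Before the final clamping I'll nudge the orange box sideways again with the spread fingers.

Request:
play_rows(
  series=[
    [-4,0.7,0,0,0,0],
    [-8,1.3,0,0,0,0],
    [0,0,18,0,0,0],
    [0,0,22,0,0,0],
    [0,0,20,0,0,0],
    [0,0,0,0,0,0],
    [8.2,-14.1,0,0,0,0],
    [8.2,-14.1,0,0,0,0],
    [8.2,-14.1,0,0,0,0],
    [8.2,-14.1,0,0,0,0],
    [8.2,-14.1,0,0,0,0],
    [8.2,-14.1,0,0,0,0],
    [8.2,-14.1,0,0,0,0],
    [8.2,-14.1,0,0,0,0],
    [0,0,0,0,0,0],
    [0,0,0,0,0,0],
  ],
)

```text
clock: 14.0
position: [642.0, -84.3, 218.6]
ee_rot: [-0.644, 0.765, -0.0, -0.0]
contact_force: [0.1, 0.3, -0.2]
gripper_width: 0.1
grasp_force: 0.0
```

Request:
play_rows(
  series=[
    [0,0,0,0,0,0],
    [0,0,0,0,0,0],
    [0,0,0,0,0,0],
    [0,0,0,0,0,0],
    [0,0,0,0,0,0],
    [0,0,0,0,0,0],
    [0,0,0,0,0,0],
  ],
  gripper=0.59,
)

```text
clock: 14.58
position: [641.9, -83.3, 219.4]
ee_rot: [-0.645, 0.764, -0.0, 0.0]
contact_force: [0.1, 0.2, -0.3]
gripper_width: 50.5
grasp_force: 0.0
```

Run:
```python
from h import *
s=read_state(); print(s['position'],sh(s['position']),s['contact_force'],s['gripper_width'])
d=snap('scene','s9.png'); lids(d); lids(d,('red',),149)
```

```text
[641.88640523 -83.34262012 219.37240653] [ 58.2 -74.3] [ 0.11596672  0.20388686 -0.34120022] 50.52843990081591
orange [66.1  7.1] [92.  95.4] -0.4 corners [[18.1, -38.5], [113.5, -39.2], [114.2, 52.8], [18.8, 53.5]]
green [70.2 96.7] [88.4 92.5] -0.5 corners [[23.6, 52.9], [116.1, 52.1], [116.8, 140.5], [24.3, 141.2]]
red [  12.1 -110.3] [68.9 18.6] 0.4 corners [[3.0, -144.8], [21.6, -144.7], [21.1, -75.8], [2.5, -75.9]]
```

Request:
play_rows(
  series=[
    [0,0,-20,0,0,0],
    [0,0,-20,0,0,0],
    [0,0,-20,0,0,0],
    [0,0,0,0,0,0],
    [0.8,4.9,0,0,0,0],
    [0.8,4.9,0,0,0,0],
    [0.8,4.9,0,0,0,0],
    [0.7,3.9,0,0,0,0],
    [0.5,3,0,0,0,0],
    [0,0,0,0,0,0],
    [0,0,0,0,0,0],
  ],
)

```text
clock: 15.55
position: [645.7, -61.6, 159.7]
ee_rot: [-0.645, 0.764, -0.0, 0.0]
contact_force: [-0.6, 0.1, -0.5]
gripper_width: 50.2
grasp_force: 0.0
```

Request:
play_rows(
  series=[
    [0.2,1,0,0,0,0],
    [0.2,1,0,0,0,0],
    [0.2,1,0,0,0,0],
    [0,0,0,0,0,0],
    [0,0,0,0,0,0],
  ],
)

```text
clock: 15.97
position: [646.1, -59.0, 159.3]
ee_rot: [-0.645, 0.764, 0.0, -0.0]
contact_force: [0.2, 0.4, -0.5]
gripper_width: 50.0
grasp_force: 0.0
```

Request:
play_rows(
  series=[
    [0.2,1,0,0,0,0],
    [0.1,0.7,0,0,0,0],
    [0,0,0,0,0,0],
    [0,0,0,0,0,0],
  ],
)

```text
clock: 16.3
position: [646.2, -58.2, 159.3]
ee_rot: [-0.645, 0.764, -0.0, -0.001]
contact_force: [-0.9, -5.6, 0.4]
gripper_width: 50.3
grasp_force: 2.7
```

Request:
play_rows(
  series=[
    [0.1,0.7,0,0,0,0],
    [0.1,0.7,0,0,0,0],
    [0,0,0,0,0,0],
    [0,0,0,0,0,0],
  ],
)

```text
clock: 16.63
position: [646.2, -58.1, 159.3]
ee_rot: [-0.645, 0.764, -0.001, -0.001]
contact_force: [-0.1, -8.9, -0.5]
gripper_width: 50.2
grasp_force: 4.6
```

Request:
play_rows(
  series=[
    [-0.5,-3,0,0,0,0],
    [-1.7,-10.5,0,0,0,0],
    [-1.7,-11,0,0,0,0],
    [0,0,15,0,0,0],
    [0,0,25,0,0,0],
    [0,0,20,0,0,0],
    [0,0,0,0,0,0],
  ],
)

```text
clock: 17.22
position: [645.1, -81.0, 224.8]
ee_rot: [-0.645, 0.764, -0.003, 0.004]
contact_force: [1.0, -0.3, 0.7]
gripper_width: 50.6
grasp_force: 0.0
```

Request:
play_rows(
  series=[
    [0,0,0,0,0,0],
    [-8.4,14.1,0,0,0,0],
    [-8.4,14.1,0,0,0,0],
    [-8.4,14.1,0,0,0,0],
    [-8.4,14.1,0,0,0,0],
    [-8.4,14.1,0,0,0,0],
    [-8.4,14.1,0,0,0,0],
    [-8.4,14.1,0,0,0,0],
    [-8.4,14.1,0,0,0,0],
    [0,0,0,0,0,0],
    [0,0,0,0,0,0],
  ],
  gripper=0,
)

```text
clock: 18.13
position: [574.8, 32.8, 218.5]
ee_rot: [-0.645, 0.764, 0.0, -0.001]
contact_force: [0.9, -0.9, -0.8]
gripper_width: -0.1
grasp_force: 0.0
```

Run:
```python
from h import *
s=read_state(); print(s['position'],sh(s['position']),s['contact_force'],s['gripper_width'])
d=snap('scene','s10.png'); lids(d); lids(d,('red',),149)
```

```text
[574.80494636  32.76900834 218.46976244] [-26.9  29.3] [ 0.85002906 -0.94845513 -0.77935025] -0.08741840531583314
orange [66.1  7.1] [92.  95.4] -0.4 corners [[18.1, -38.5], [113.5, -39.2], [114.2, 52.8], [18.8, 53.5]]
green [70.3 96.9] [88.5 94.1] -1.6 corners [[22.0, 54.0], [116.1, 51.4], [118.5, 139.8], [24.4, 142.4]]
red [ 12.2 -90.8] [107.9  19.2] 0.4 corners [[3.0, -144.8], [22.2, -144.7], [21.4, -36.8], [2.2, -36.9]]
```

Orange did not move, so the boxes are in firm contact. Now the final clamping push.

Request:
play_rows(
  series=[
    [0,0,-18,0,0,0],
    [0,0,-22,0,0,0],
    [0,0,-20,0,0,0],
    [0,0,0,0,0,0],
    [3,-0.5,0,0,0,0],
    [3,-0.5,0,0,0,0],
    [3,-0.5,0,0,0,0],
    [2,-0.3,0,0,0,0],
    [2,-0.3,0,0,0,0],
    [1,-0.2,0,0,0,0],
    [1,-0.2,0,0,0,0],
    [0,0,0,0,0,0],
    [0,0,0,0,0,0],
  ],
)

```text
clock: 19.27
position: [589.5, 30.3, 160.5]
ee_rot: [-0.645, 0.764, 0.001, -0.001]
contact_force: [-5.5, 1.5, 5.4]
gripper_width: -0.0
grasp_force: 3.4
```

Request:
play_rows(
  series=[
    [1,-0.2,0,0,0,0],
    [1,-0.2,0,0,0,0],
    [0,0,0,0,0,0],
    [0,0,0,0,0,0],
  ],
)

```text
clock: 19.6
position: [591.3, 30.0, 160.4]
ee_rot: [-0.645, 0.764, 0.001, -0.001]
contact_force: [-5.4, 2.9, 5.4]
gripper_width: -0.0
grasp_force: 3.7
```

Request:
play_rows(
  series=[
    [1,-0.2,0,0,0,0],
    [0.5,-0.1,0,0,0,0],
    [0,0,0,0,0,0],
    [0,0,0,0,0,0],
  ],
)

```text
clock: 19.93
position: [591.8, 29.8, 160.4]
ee_rot: [-0.645, 0.764, 0.002, -0.002]
contact_force: [-10.5, 5.1, 7.0]
gripper_width: -0.1
grasp_force: 5.4
```

Request:
play_rows(
  series=[
    [0.7,-0.1,0,0,0,0],
    [0.3,-0.1,0,0,0,0],
    [0,0,0,0,0,0],
    [0,0,0,0,0,0],
  ],
)

```text
clock: 20.27
position: [591.9, 29.8, 160.4]
ee_rot: [-0.645, 0.764, 0.002, -0.002]
contact_force: [-10.3, 5.8, 9.1]
gripper_width: 0.4
grasp_force: 6.7
```

Request:
play_rows(
  series=[
    [1,-0.2,0,0,0,0],
    [1,-0.2,0,0,0,0],
    [0,0,0,0,0,0],
    [0,0,0,0,0,0],
    [0,0,0,0,0,0],
  ],
)

```text
clock: 20.68
position: [592.1, 29.6, 160.1]
ee_rot: [-0.645, 0.764, 0.004, -0.004]
contact_force: [-15.0, 7.0, 11.2]
gripper_width: -0.0
grasp_force: 9.1
```

Run:
```python
from h import *
s=read_state(); print(s['position'],sh(s['position']),s['contact_force'])
d=snap('scene','s11.png'); lids(d); lids(d,('red',),149)
```

```text
[592.06429474  29.5798914  160.1232851 ] [-9.4 28.9] [-15.01077553   6.95172786  11.17095043]
orange [69.3  7.4] [92.1 95.4] -0.1 corners [[21.6, -38.6], [116.9, -38.7], [117.1, 53.4], [21.7, 53.5]]
green [70.2 96.7] [88.4 92.5] -0.5 corners [[23.6, 52.9], [116.1, 52.1], [116.8, 140.5], [24.3, 141.2]]
red [ 15.5 -90.3] [109.8  19.1] 0.4 corners [[6.3, -145.2], [25.4, -145.1], [24.7, -35.3], [5.6, -35.5]]
```

Everything is firmly stopped against the far bar. I'll withdraw behind the bar, lift clear and check.

Request:
play_rows(
  series=[
    [-2,0.3,0,0,0,0],
    [-5,0.8,0,0,0,0],
    [-8,1.3,0,0,0,0],
    [-8,1.3,0,0,0,0],
    [0,0,15,0,0,0],
    [0,0,25,0,0,0],
    [0,0,25,0,0,0],
    [-25,4,0,0,0,0],
    [-30,5,0,0,0,0],
    [-30,5,0,0,0,0],
    [-30,5,0,0,0,0],
    [-25,4,0,0,0,0],
    [0,0,0,0,0,0],
    [0,0,0,0,0,0],
  ],
)

```text
clock: 21.9
position: [433.2, 55.4, 224.9]
ee_rot: [-0.645, 0.764, -0.0, 0.001]
contact_force: [0.7, 0.3, 0.4]
gripper_width: -0.0
grasp_force: 0.0
```

Run:
```python
from h import *
d=snap('scene','s12.png'); lids(d); lids(d,('red',),149)
t=snap('top','t12.png'); print('top'); lids(t); lids(t,('red',),149)
a=cv2.resize(d['image'][150:300,180:380,::-1],(533,400),interpolation=cv2.INTER_CUBIC)
b=cv2.resize(t['image'][95:245,220:320,::-1],(267,400),interpolation=cv2.INTER_CUBIC)
cv2.imwrite('pics/f12.png',np.hstack([a,b]))
```

```text
orange [69.5  7. ] [92.7 95. ] -0.1 corners [[21.9, -39.2], [116.9, -39.4], [117.1, 53.3], [22.1, 53.5]]
green [70.2 97.6] [88.6 92.5] -0.5 corners [[23.6, 53.6], [116.1, 52.9], [116.8, 141.5], [24.4, 142.2]]
red [ 15.6 -89. ] [112.5  19. ] -0.3 corners [[5.8, -145.2], [24.8, -145.3], [25.4, -32.8], [6.4, -32.7]]
top
orange [62.3  9.4] [88.6 89.8] -0.1 corners [[17.3, -34.8], [107.2, -34.9], [107.3, 53.7], [17.4, 53.8]]
green [62.6 98.3] [86.  87.5] 0.1 corners [[18.9, 55.3], [106.4, 55.4], [106.3, 141.4], [18.8, 141.3]]
red [9.6 1.1] [288.2  14.3] -0.0 corners [[2.4, -143.0], [16.7, -143.0], [16.8, 145.2], [2.5, 145.2]]
```

View pics/f12.png

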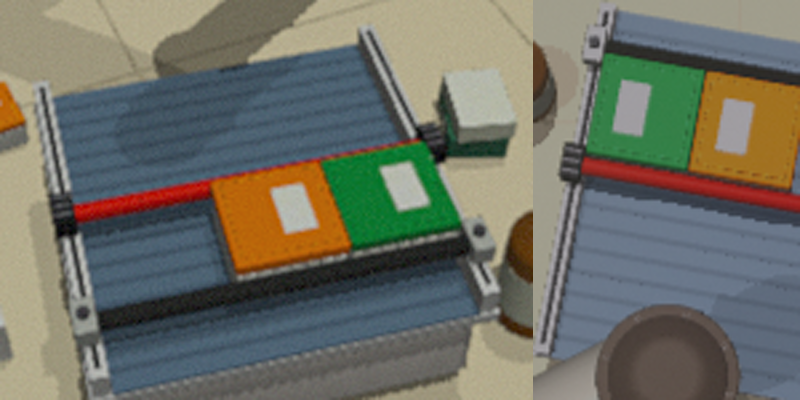

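Both boxes are square, touching each other, and snug between the bars: the boxes are level in x at 62 mm and the clamp bar is at about 9 mm.

```bash
python3 -c "
from bench import job_done; print(job_done())"
```

```text
the job is handed in; nothing more can be done
None
```

The job is handed in at about 22 s: in the last images the orange box stood square and touching the green one, with both held snug between the red clamp bar and the black bar.

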